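# Close the weight case and lock it with the bayonet plug

### The arm

A 7-joint arm with a two-finger parallel gripper is mounted at the origin on a cart in front of the work surface, level with it; the furniture and walls round the work are solid. World frame = base frame: x ahead of the robot, y to its left, z up, the work surface at z = 0. Lengths are in m, angles in rad, forces in N, time in s.
With the tool pointing down it reaches from about 0.425 to 0.825 m from the base axis. Payload 3.6 kg.
Tool frame: the origin (TCP) lies where the fingers leave the gripper's body, on its centre line; the fingertips stand 73 mm ahead of it and the grasp point (between the pads) lies 54 mm ahead of it; x points along the fingers, y is the direction in which the jaws open and shut, and the axes are right-handed (so a half turn about x gives the same grasp; the last joint's range is limited). The gripper opens to 85 mm and grips with 20 to 120 N. Pads are 22 mm wide; open, the fingers measure 114 mm over their backs; the gripper's body (76 mm by 85 mm) begins 54 mm behind the grasp point. The pads swing forward as they close: fully open they stand 13 mm farther back than shut.
Start: joints at [-1.143, 0.615, -0.013, 1.423, 0.008, 1.103, -0.04], TCP at [0.286, 0.584, 0.304] pointing down, gripper open.
Joint ranges: [-3.12, 3.12], [-0.3, 2.06], [-1.34, 1.32], [0.26, 2.42], [-1.36, 4.5], [0.01, 1.98], [-2.84, 2.84]. Speed limits (rad/s): [2.79, 2.79, 3.14, 3.14, 3.14, 3.14, 3.14].

### API

Orientations are given as a unit quaternion [x, y, z, w].
In Python, from station import arm, snapshot, camera_info, ticket gives the robot as it stands. Calls block until the motion is done:
- arm.movep(position, orientation): joint-space move of the TCP to a pose.
- arm.line_to(position, velocity=0.15, ori=None): straight line of the TCP; ori=None keeps the orientation; velocity is the mean speed in m/s.
- arm.move_j(angles): joint-space move.
- arm.move_gripper(opening, effort=None): opening from 0.0 (shut) to 1.0 (fully open); effort is the grip in N (None keeps the last); returns when the fingers have stopped.
- arm.pause(seconds).
- arm.ik(position, orientation): joint angles nearest the present ones, or None.
- snapshot(name): name is "scene" or "top" or "wrist"; returns the picture (384x512x3 uint8, blue, green, red); there is no depth.
- camera_info(name): a dict with "fx", "fy", "cx", "cy" (pixels), "R" (3x3) and "t" (3): a world point X has camera coordinates R X + t; the wrist camera has in their place "T_tool_cam" (4x4, takes a point from camera to tool coordinates, whose origin is the TCP and whose axes are the tool frame's). Camera axes: x right, y down, z forward; pixel columns grow to the right and rows downward; lengths in m; the calibration is good to about 2 mm. The wrist camera is an equidistant fisheye: a pixel r from the principal point sees the ray r / f radians off the axis. A picture is of the moment at which its call begins: read the wrist's pose just before it. camera_info takes no time and is no camera call.
A pose or a line that the arm cannot do raises arm.MotionError and nothing moves.
- ticket.finish_job(): hands the job in, once; it reports no verdict.
Readings, each from a call of its own:
- arm.read_time(): time.
- arm.read_joint_positions(): joint angles.
- arm.read_dq(): joint speeds.
- arm.read_effort(): joint torques, N m.
- arm.read_tool_pos(): TCP position.
- arm.read_eef_rot(): TCP orientation.
- arm.read_ft_force(): force on the tool from outside, world axes, zero at the start.
- arm.read_wrist_torque(): the same for the moment, N m.
- arm.read_opening(): opening from 0.0 (shut) to 1.0 (fully open).
Only numpy, scipy, OpenCV 4.12 (cv2) and the standard library are available. Lean on these libraries where they do the work, as an engineer would, in place of code of your own. Each camera call takes 0.05 s, during which the arm holds its last target.

### The job

Close the transit case: fold its left flap down flat first, then the right flap flat on top of it. Take the bayonet plug from its stand, push it through the holes into the keyed socket against the spring until its flange lies on the flap, and turn it a quarter turn clockwise (seen from above) up to the stop. The spring would throw it back, so the program finishes with the gripper still holding the plug fully in and fully turned; leave the other things on the bench where they are.

Things in the scene. Friction and masses are not known exactly. Their poses are not given: they have to be found in the camera images.
- case: Aluminium transit case fixed to the bench, 120 mm (its x) by 160 mm (its y), rim 70 mm high (right rim 74), yaw varies 0.3 rad either way; origin at the centre of its underside, z up, +y is its left side as the robot sees it. Inside, below the flaps, stand two weights and in the middle a 52 mm square steel socket post, whose axis is the case's z axis.
- keyway (a point): Centre of the keyway in the socket post's top plate, on its upper face, 69 mm above the bench. The keyway is a slot 33 mm along the case's x by 13 mm along its y through a plate 5 mm thick. Below it waits a spring plunger with a rotor on top, whose two ribs take the plug's cross-bar between them.
- left_flap (a joint): Angle of the left flap (goes underneath): 0 = closed flat, grows as it opens; starts at 1.35 to 1.75, stop at 2.0. Plate 116 mm wide, 4 mm thick, reaching 120 mm from its hinge; hinge along the case's x at case y = +80 mm, closed underside 70 mm above the bench. Stiff hinge (0.09 N m) stays where left, so press it flat. A 37 mm square hole lies over the socket, 80 mm from the hinge.
- right_flap (a joint): Angle of the right flap (goes on top): as the left one, mirrored, hinge line at case y = -80 mm; closed, its underside lies 74 mm and its top face 78 mm above the bench. Same size, hole and stiffness.
- left_flap_edge (a point): Middle of the left flap's free edge, 120 mm from its hinge.
- right_flap_edge (a point): Middle of the right flap's free edge, 120 mm from its hinge.
- plunger (a joint): Spring plunger under the rotor, m pressed down, 0 at rest, stop at 0.011. The cross-bar meets it with the flange 9 mm above the closed right flap; the push grows from 2 N there to 6 N with the flange on the flap (plug origin 54 mm above the bench). Only with the flange within about 4 mm of the flap is the cross-bar clear below the plate and free to turn, clockwise only.
- rotor (a joint): Turn of the spring rotor in the socket: 0 at rest, grows clockwise from above, stop at 1.62 (a quarter turn). Return spring 0.06 N m per rad, so it pulls about 0.1 N m when fully turned. It has about 0.08 rad of play to the plug's cross-bar.
- plug: Bayonet plug, 59 mm tall, about 70 g; origin at the centre of its underside, z up, x along cross-bar and wing grip. From below: steel cross-bar 30 x 10 mm, 6 mm thick (lower edge 26 x 7); shank of 10 mm diameter; black flange of 46 mm diameter, z = 24 to 29 mm; black wing grip 36 mm long (x), 14 mm thick (y), up to z = 59 mm. Starts upright in its stand. A half turn makes no difference.
- plug_grip (a point): Point on the plug's axis in the wing grip, 50 mm above the plug's underside, 9 mm below the top of the wing.
- stand: Grey plastic parking block for the plug, fixed, 70 x 60 x 30 mm, with a slot 36 x 16 mm along its x, 26 mm deep; the plug's flange rests on its top; origin at the centre of its underside.
- vial_2: Glass vial, 25 mm across, 54 mm high, a bystander to be left alone; origin at the centre of its underside.
- dropper_bottle: Dropper bottle, 35 mm across, 103 mm high, a bystander to be left alone; origin at the centre of its underside.
- tweezers: Steel tweezers, 130 mm long, lying flat, a bystander to be left alone; origin at the centre of its underside.
- rubber_stopper: Tapered rubber stopper, 31 mm across, 25 mm high, a bystander to be left alone; origin at the centre of its underside.
Things that resemble listed ones, but are neither listed nor needed, are in the scene too. Of the things that look like the plug, the smaller one is meant.

How it is judged:
By the outcome, as a careful person would: the job done as asked, in the order asked, and still so for the second after the job is handed in, while the arm keeps its last pose, push and grip.
It also fails if it takes over 64 s, if anything falls off the work surface, if the arm or the gripper's body presses on something with over 40 N, if the wrist force passes 120 N, or if a joint passes its speed limit or range.

## Working session

There is one attempt and no reset: what is moved stays moved. The work goes in short steps, each a Python script; the robot and the scene stay as the last script left them, time stands still between calls to the robot, and variables do not carry over. Pictures are saved under pics/ and viewed, and the job is handed in when it is done.

```bash
ls; mkdir -p pics
python3 - <<'E'
from station import arm, snapshot, camera_info
import cv2
for n in ["scene","top","wrist"]:
    cv2.imwrite(f"pics/{n}0.png",snapshot(n))
    print(n,camera_info(n))
print(arm.read_time(),arm.read_tool_pos(),arm.read_eef_rot(),arm.read_opening())
E
```

```text
pics
scene {'fx': 349.55539714844, 'fy': 349.55539714844, 'cx': 254.04363405564172, 'cy': 192.1732829436638, 'R': array([[ 0.63543215, -0.77201918, -0.01457274],
       [-0.46610306, -0.36845614, -0.80435565],
       [ 0.61560858,  0.51790584, -0.59396938]]), 't': array([-0.35372638,  0.32806714,  0.67036494])}
top {'fx': 357.6135287009733, 'fy': 357.6135287009733, 'cx': 254.3315070023046, 'cy': 185.97372544975238, 'R': array([[ 0.01689328, -0.99975699, -0.0141624 ],
       [-0.9980985 , -0.01602209, -0.05952038],
       [ 0.05927901,  0.01514097, -0.99812662]]), 't': array([0.01463368, 0.54386027, 1.22879077])}
wrist {'fx': 297.3186396354542, 'fy': 297.3186396354542, 'cx': 256.6849580403143, 'cy': 189.8882842150233, 'T_tool_cam': array([[-7.58452726e-04, -2.88664351e-01,  9.57430059e-01,
        -6.95882874e-02],
       [ 9.99999591e-01, -6.91312014e-04,  5.83745284e-04,
         4.47950644e-04],
       [ 4.93376449e-04,  9.57430110e-01,  2.88664757e-01,
        -7.36110077e-02],
       [ 0.00000000e+00,  0.00000000e+00,  0.00000000e+00,
         1.00000000e+00]])}
0.15 [0.285326   0.58355595 0.3029984 ] [ 0.158705    0.68905601 -0.16005301  0.68876525] 1.0000061926321768
```

View pics/scene0.png

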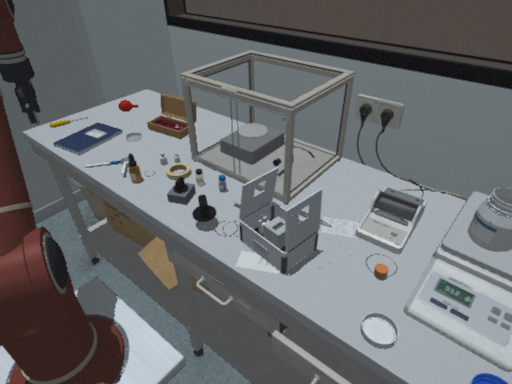

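View pics/top0.png

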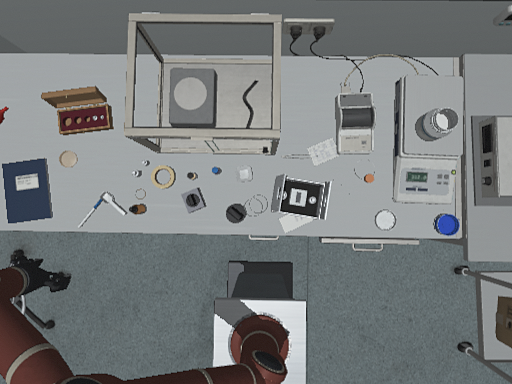

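View pics/wrist0.png

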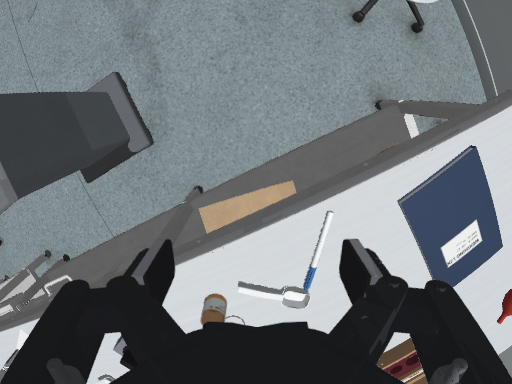

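Run:
```python
import cv2
a=cv2.imread("pics/top0.png")[150:245,120:345]
cv2.imwrite("pics/top0z.png",cv2.resize(a,None,fx=3.5,fy=3.5,interpolation=cv2.INTER_CUBIC))
a=cv2.imread("pics/scene0.png")[140:280,120:340]
cv2.imwrite("pics/scene0z.png",cv2.resize(a,None,fx=3.6,fy=3.6,interpolation=cv2.INTER_CUBIC))
```

```text
(no output)
```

View pics/top0z.png

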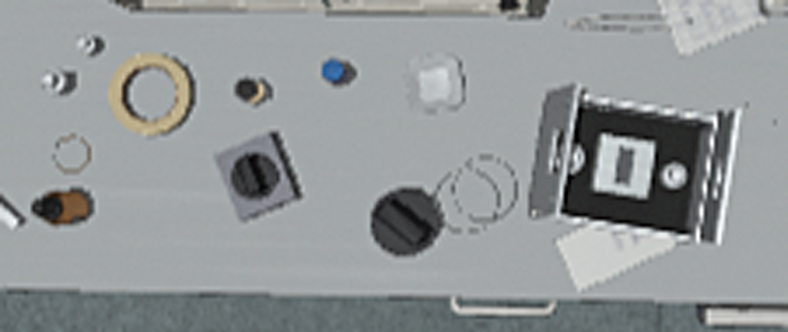

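View pics/scene0z.png

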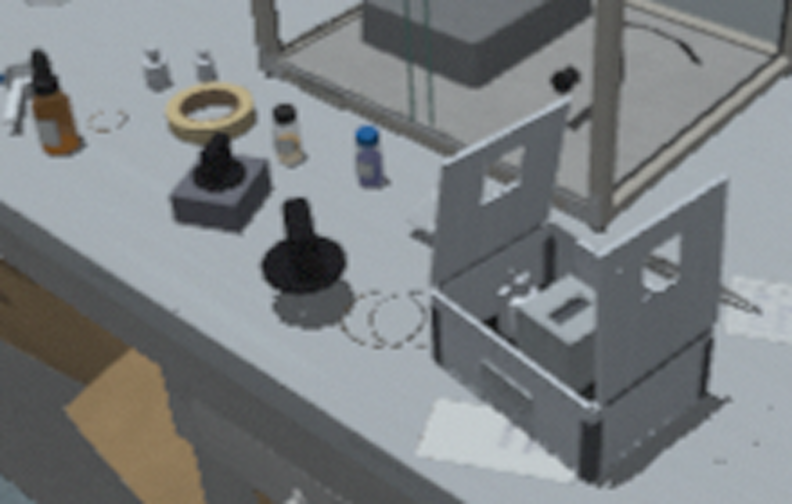

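```bash
cat > h.py <<'E'
import numpy as np, cv2
from scipy.spatial.transform import Rotation as Rn
from station import arm, snapshot, camera_info
def ori(a):  # tool down, jaw direction yaw a
    c,s=np.cos(a),np.sin(a)
    M=np.column_stack([[0,0,-1],[c,s,0],[s,-c,0]])
    return Rn.from_matrix(M).as_quat()
def px2w(name,uv,z,pose=None):
    ci=camera_info(name); uv=np.atleast_2d(np.asarray(uv,float))
    x=(uv[:,0]-ci['cx'])/ci['fx']; y=(uv[:,1]-ci['cy'])/ci['fy']
    if name=='wrist':
        r=np.hypot(x,y)+1e-12
        d=np.column_stack([np.sin(r)*x/r,np.sin(r)*y/r,np.cos(r)])
        T=ci['T_tool_cam']; p,q=pose; R0=Rn.from_quat(q).as_matrix()
        d=(R0@T[:3,:3]@d.T).T; o=R0@T[:3,3]+p
    else:
        d=np.column_stack([x,y,np.ones_like(x)])@ci['R']; o=-ci['R'].T@ci['t']
    return o+d*((z-o[2])/d[:,2])[:,None]
def proj(name,X,pose=None):
    ci=camera_info(name); X=np.atleast_2d(X)
    if name=='wrist':
        p,q=pose; R0=Rn.from_quat(q).as_matrix(); T=ci['T_tool_cam']
        c=((X-p)@R0-T[:3,3])@T[:3,:3]
        r=np.hypot(c[:,0],c[:,1]); th=np.arctan2(r,c[:,2]); k=th/(r+1e-12)
        return np.column_stack([ci['fx']*c[:,0]*k+ci['cx'],ci['fy']*c[:,1]*k+ci['cy']])
    c=X@ci['R'].T+ci['t']
    return np.column_stack([ci['fx']*c[:,0]/c[:,2]+ci['cx'],ci['fy']*c[:,1]/c[:,2]+ci['cy']])
E
python3 - <<'E'
from h import *
z=lambda u,v:(120+u/3.5,150+v/3.5)
print('keyway',px2w('top',[z(624,167)],.069))
print('post corners',px2w('top',[z(600,133),z(655,140),z(648,198),z(593,192)],.069))
print('plug top',px2w('top',[z(255,175)],.065), 'stand',px2w('top',[z(215,153),z(273,132),z(302,195),z(244,221)],.03))
print('frame bar',px2w('top',[(130,140),(278,152)],.03),px2w('top',[(130,128),(280,128)],.4))
print('big plug',px2w('top',[z(406,221)],.03))
print(Rn.from_quat(arm.read_eef_rot()).as_matrix().round(3))
for a in np.arange(-3.1,3.2,.4):
    q=arm.ik([.5,-.13,.33],ori(a)); q2=arm.ik([.5,.2,.3],ori(a))
    print(round(a,2),None if q is None else np.round(q,2),None if q2 is None else np.round(q2,2))
E
```

```text
keyway [[ 0.50369657 -0.12386948  0.069     ]]
post corners [[ 0.53564309 -0.10077918  0.069     ]
 [ 0.52982577 -0.15301994  0.069     ]
 [ 0.47470742 -0.14684891  0.069     ]
 [ 0.4795097  -0.09475233  0.069     ]]
plug top [[0.49034914 0.22772001 0.065     ]] stand [[0.51195652 0.27435413 0.03      ]
 [0.53359759 0.21762061 0.03      ]
 [0.47209041 0.1874371  0.03      ]
 [0.44564688 0.2438568  0.03      ]]
frame bar [[ 0.69635572  0.45965864  0.03      ]
 [ 0.66177593 -0.05651027  0.03      ]] [[ 0.65770881  0.32382421  0.4       ]
 [ 0.66273217 -0.04216189  0.4       ]]
big plug [[0.44837314 0.08468576 0.03      ]]
[[-0.001  0.439  0.898]
 [-0.002  0.898 -0.439]
 [-1.    -0.002  0.   ]]
-3.1 [-0.48  0.6   1.14  1.79 -0.59  1.15 -2.25] [-0.08  0.49 -0.52  1.74  0.28  0.98  2.48]
-2.7 [-0.48  0.6   1.14  1.79 -0.59  1.15 -1.85] [-0.01  0.51 -0.63  1.74  0.35  1.01  2.81]
-2.3 [-0.48  0.6   1.14  1.79 -0.59  1.15 -1.45] [-1.08  0.68  1.14  1.77 -0.68  1.14 -2.03]
-1.9 [-0.44  0.55  1.04  1.79 -0.53  1.11 -1.12] [-0.93  0.55  0.8   1.77 -0.45  1.02 -1.86]
-1.5 [-0.36  0.5   0.88  1.
[... 380 characters left out ...]
 1.01  0.54] [-0.61  0.46  0.29  1.76 -0.15  0.95 -0.16]
0.5 [-0.08  0.4   0.42  1.78 -0.19  1.    0.92] [-0.55  0.45  0.19  1.76 -0.1   0.94  0.18]
0.9 [-0.05  0.4   0.37  1.78 -0.17  1.    1.29] [-0.48  0.45  0.09  1.76 -0.05  0.94  0.53]
1.3 [-0.01  0.39  0.31  1.77 -0.14  1.    1.66] [-0.42  0.45 -0.    1.75  0.    0.94  0.88]
1.7 [ 0.06  0.39  0.22  1.77 -0.1   0.99  2.01] [-0.35  0.45 -0.11  1.75  0.06  0.95  1.22]
2.1 [ 0.13  0.38  0.12  1.77 -0.05  0.99  2.37] [-0.27  0.45 -0.22  1.75  0.12  0.95  1.56]
2.5 [ 0.21  0.38  0.01  1.77 -0.    0.99  2.72] [-0.2   0.46 -0.33  1.75  0.18  0.96  1.9 ]
2.9 [-0.48  0.6   1.14  1.79 -0.59  1.15 -2.53] [-0.13  0.48 -0.44  1.74  0.24  0.97  2.24]
```

```bash
cat > view.py <<'E'
from h import *
def view(name):
    p,q=arm.read_tool_pos(),arm.read_eef_rot()
    im=snapshot('wrist'); cv2.imwrite(f'pics/{name}.png',im); np.savez(f'pics/{name}.npz',p=p,q=q)
    return p,q
E
python3 - <<'E'
from view import *
arm.movep([.49,.228,.26],ori(2.02)); print(arm.read_time()); print(view('w1'))
arm.movep([.504,-.124,.33],ori(1.46)); print(arm.read_time()); print(view('w2'))
print(arm.read_ft_force(), np.round(arm.read_joint_positions(),2))
E
```

```text
1.675
(array([0.489761  , 0.22927795, 0.26019994]), array([-0.15761113,  0.68903882,  0.15836479,  0.68942355]))
3.075
(array([ 0.50437851, -0.12191238,  0.32971001]), array([ 0.03839446,  0.70621258, -0.03734991,  0.70597071]))
[-0.57368023  0.78635779  0.76167109] [ 0.24  0.39 -0.06  1.76  0.02  1.    1.63]
```

View pics/w1.png

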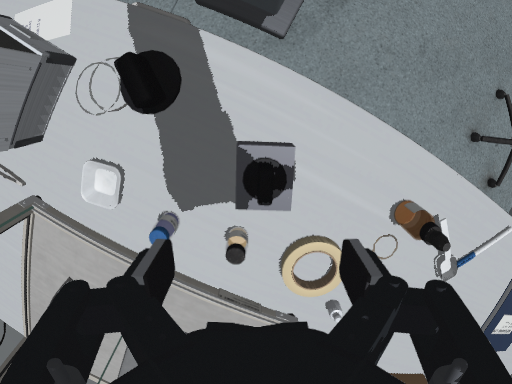

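View pics/w2.png

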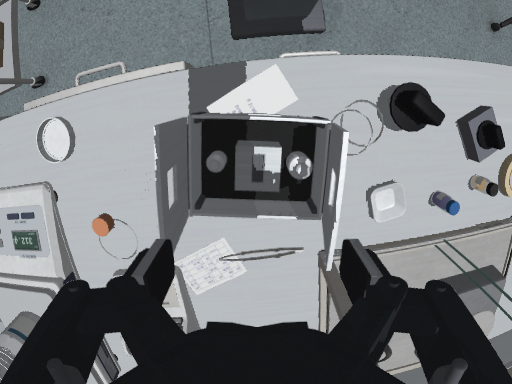

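Run:
```python
import cv2
a=cv2.imread("pics/w2.png")[100:230,145:360]
cv2.imwrite("pics/w2z.png",cv2.resize(a,None,fx=3.7,fy=3.7,interpolation=cv2.INTER_CUBIC))
a=cv2.imread("pics/w1.png")[130:220,220:310]
a=cv2.convertScaleAbs(a,alpha=1.8,beta=10)
cv2.imwrite("pics/w1z.png",cv2.resize(a,None,fx=6,fy=6,interpolation=cv2.INTER_CUBIC))
```

```text
(no output)
```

View pics/w2z.png

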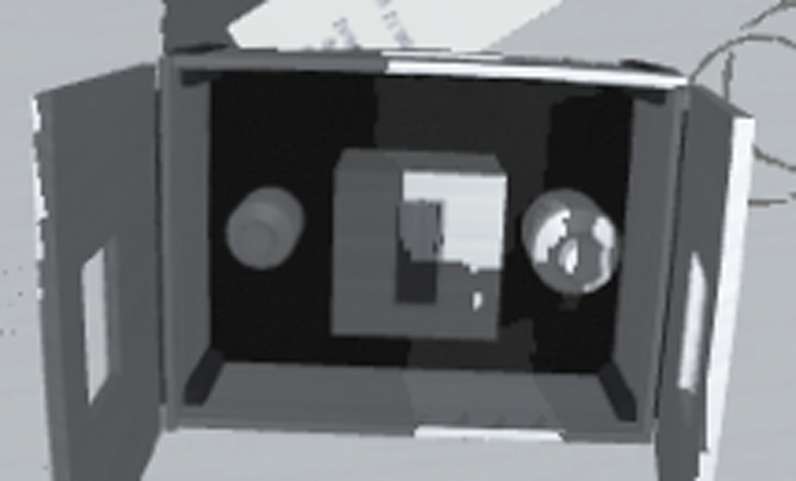

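View pics/w1z.png

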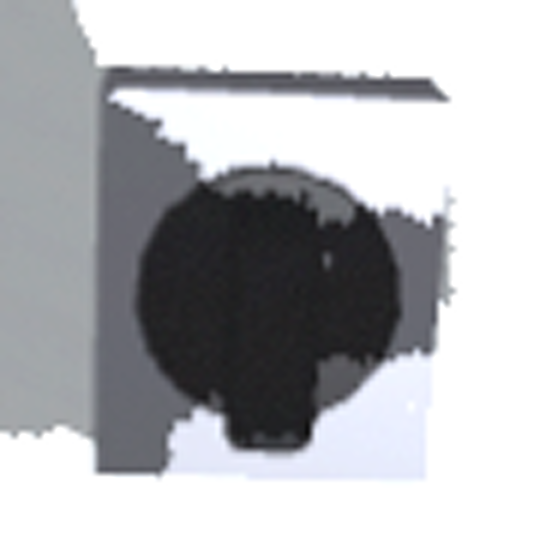

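Run:
```python
from view import *
def L(n): d=np.load(f'pics/{n}.npz'); return d['p'],d['q']
z2=lambda l:[(145+(u+.5)/3.7-.5,100+(v+.5)/3.7-.5) for u,v in l]; z1=lambda l:[(220+(u+.5)/6-.5,130+(v+.5)/6-.5) for u,v in l]
np.set_printoptions(precision=4,suppress=True)
k=px2w('wrist',z2([(403,200),(443,200),(436,303),(396,303)]),.069,L('w2'))
b=px2w('wrist',z2([(338,172),(507,172),(500,340),(332,335)]),.069,L('w2'))
for n,c in(('key',k),('post',b)):
    print(n,c.mean(0)); 
    for i in range(4): d=c[(i+1)%4]-c[i]; print('  len',np.hypot(*d[:2]),'yaw',np.arctan2(d[1],d[0]))
rim=px2w('wrist',z2([(163,60),(690,80),(652,440),(165,430)]),.07,L('w2'))
print('rim',rim, rim.mean(0))
s=px2w('wrist',z1([(105,92),(445,100),(425,480),(97,472)]),.03,L('w1'))
print('stand',s,s.mean(0))
for i in range(4): d=s[(i+1)%4]-s[i]; print('  len',np.hypot(*d[:2]),'yaw',np.arctan2(d[1],d[0]))
f=px2w('wrist',z1([(138,288),(400,288),(269,163),(269,418)]),.035,L('w1')); print('flange',f, f[:2].mean(0))
print('wing end top',px2w('wrist',z1([(230,440),(312,440)]),.065,L('w1')))
```

```text
key [ 0.5045 -0.1194  0.069 ]
  len 0.012161155001881368 yaw 1.4633570155259827
  len 0.03253891905151897 yaw -0.1684625498684725
  len 0.012443987915134886 yaw -1.6790708346867877
  len 0.032547023451875164 yaw 2.964436850135691
post [ 0.5057 -0.1196  0.069 ]
  len 0.05120571856716387 yaw 1.4635040104916526
  len 0.0532748122077968 yaw -0.1287451693176035
  len 0.05287016694114177 yaw -1.7102816268356986
  len 0.051635681795690676 yaw 2.9804382158704286
rim [[ 0.4362 -0.1898  0.07  ]
 [ 0.4592 -0.0319  0.07  ]
 [ 0.5748 -0.05    0.07  ]
 [ 0.554  -0.2085  0.07  ]] [ 0.506 -0.12   0.07 ]
stand [[0.4706 0.1988 0.03  ]
 [0.4465 0.2513 0.03  ]
 [0.5091 0.2801 0.03  ]
 [0.5333 0.2262 0.03  ]] [0.4899 0.2391 0.03  ]
  len 0.05776254844492819 yaw 1.9998160463684043
  len 0.06880758781247204 yaw 0.4304211051686182
  len 0.05903512088162233 yaw -1.1483252528633066
  len 0.06843100933260338 yaw -2.7297426118527057
flange [[0.4979 0.2181 0.035 ]
 [0.4784 0.2585 0.035 ]
 [0.4688 0.2287 0.035 ]
 [0.5092 0.2486 0.035 ]] [0.4882 0.2383 0.035 ]
wing end top [[0.5064 0.2395 0.065 ]
 [0.5008 0.2511 0.065 ]]
```

Run:
```python
from view import *
print(arm.read_time(),arm.read_tool_pos(),arm.read_eef_rot(),arm.read_dq())
arm.pause(.15)
print(view('w3'))
cv2.imwrite('pics/top1.png',snapshot('top')); cv2.imwrite('pics/scene1.png',snapshot('scene'))
a=cv2.imread("pics/w3.png")[100:230,145:360]
cv2.imwrite("pics/w3z.png",cv2.resize(a,None,fx=3.7,fy=3.7,interpolation=cv2.INTER_CUBIC))
a=cv2.imread("pics/scene1.png")[140:280,170:340]
cv2.imwrite("pics/scene1z.png",cv2.resize(a,None,fx=4,fy=4,interpolation=cv2.INTER_CUBIC))
a=cv2.imread("pics/top0.png")[170:230,170:345]
cv2.imwrite("pics/top0y.png",cv2.resize(a,None,fx=4.5,fy=4.5,interpolation=cv2.INTER_CUBIC))
```

```text
3.125 [ 0.5044174  -0.12178009  0.32964629] [ 0.03820872  0.70628062 -0.03725061  0.70591796] [-0.00366053 -0.00077932  0.00324827 -0.00113069  0.00331428  0.00106459
  0.00119624]
(array([ 0.50432869, -0.12253425,  0.32973212]), array([ 0.03837757,  0.70622533, -0.03793215,  0.70592783]))
```

View pics/w3z.png

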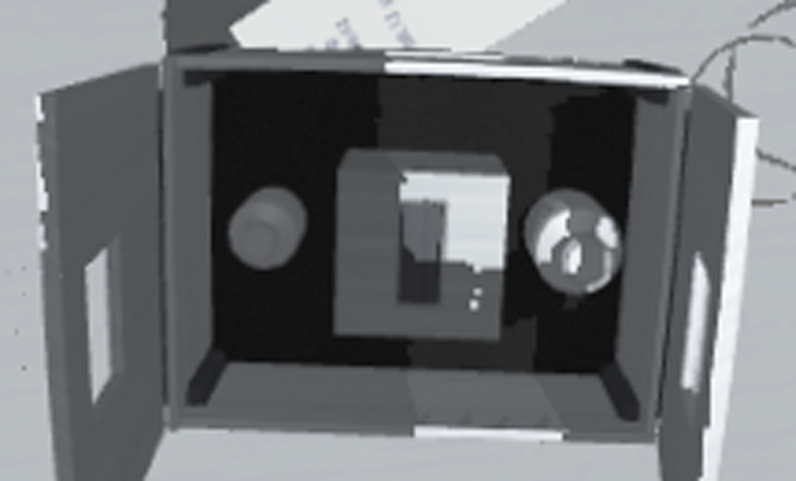

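View pics/scene1z.png

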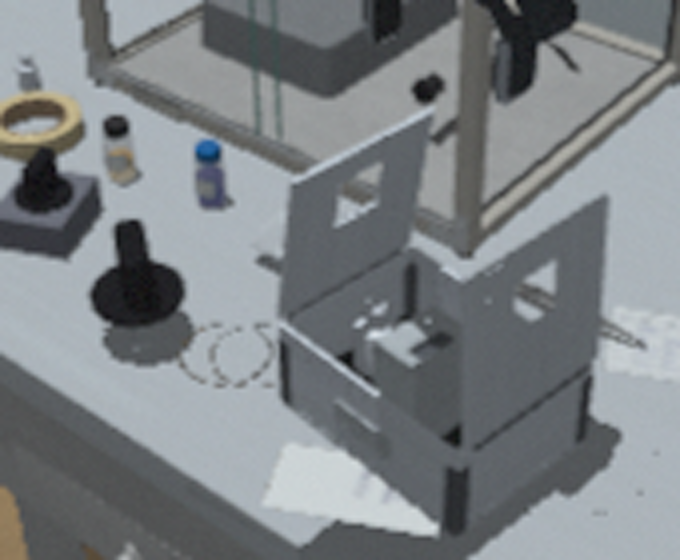

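View pics/top0y.png

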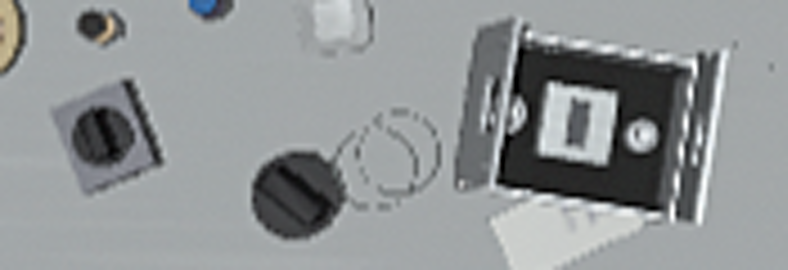

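```bash
python3 - <<'E'
from view import *
np.set_printoptions(precision=4,suppress=True)
def L(n): d=np.load(f'pics/{n}.npz'); return d['p'],d['q']
zt=lambda l:[(170+(u+.5)/4.5-.5,170+(v+.5)/4.5-.5) for u,v in l]
z2=lambda l:[(145+(u+.5)/3.7-.5,100+(v+.5)/3.7-.5) for u,v in l]
zs=lambda l:[(170+(u+.5)/4-.5,140+(v+.5)/4-.5) for u,v in l]
print('top flange',px2w('top',zt([(103,137)]),.035),'post',px2w('top',zt([(577,123)]),.069))
k=px2w('wrist',z2([(404,201),(445,201),(439,303),(398,303)]),.069,L('w3')); print('w3 key',k.mean(0))
b=px2w('wrist',z2([(340,172),(510,174),(502,340),(333,335)]),.069,L('w3')); print('w3 post',b.mean(0))
# flap corners: scene left flap top corners (291,183),(434,110); right flap (465,280),(607,197)
# scene flange centre: (44,189)
print('scene flange',px2w('scene',zs([(44,189)]),.035))
print('scene rim front-left corner',px2w('scene',zs([(283,320),(455,462),(590,372)]),.07))
print('wrist flap free corners px (left far edge bottom hidden)')
# top views of big thing: tape ring etc for consistency: vial caps w1 vs top
E
cat > m.py <<'E'
from h import *
# compare flange via masks: dark pixels near stand
im=cv2.imread('pics/w1.png'); g=im.max(2)[130:215,225:305]
E
```

```text
top flange [[0.4907 0.2345 0.035 ]] post [[ 0.5062 -0.1223  0.069 ]]
w3 key [ 0.5046 -0.1196  0.069 ]
w3 post [ 0.5059 -0.1198  0.069 ]
scene flange [[0.4907 0.2374 0.035 ]]
scene rim front-left corner [[ 0.4604 -0.0353  0.07  ]
 [ 0.4289 -0.1927  0.07  ]
 [ 0.5406 -0.2135  0.07  ]]
wrist flap free corners px (left far edge bottom hidden)
```

```bash
cat >> h.py <<'E'
CASE=np.array([.5055,-.1205,0.]); YAW=-.143
def c2w(p,c=None,y=None):
    c=CASE if c is None else c; y=YAW if y is None else y
    return c+Rn.from_euler('z',y).apply(p)
def w2c(p): return Rn.from_euler('z',-YAW).apply(np.asarray(p)-CASE)
E
python3 - <<'E'
from view import *
np.set_printoptions(precision=4,suppress=True)
def L(n): d=np.load(f'pics/{n}.npz'); return d['p'],d['q']
z2=lambda l:[(145+(u+.5)/3.7-.5,100+(v+.5)/3.7-.5) for u,v in l]
for z in(.17,.18,.188): print(z,'left',w2c(px2w('wrist',z2([(735,118),(757,122)]),z,L('w3'))),'right',w2c(px2w('wrist',z2([(42,95),(52,97)]),z,L('w3'))))
E
```

```text
0.17 left [[-0.0558  0.0652  0.17  ]
 [-0.0553  0.0703  0.17  ]] right [[-0.0562 -0.0837  0.17  ]
 [-0.0557 -0.0814  0.17  ]]
0.18 left [[-0.0566  0.0622  0.18  ]
 [-0.0561  0.067   0.18  ]] right [[-0.057  -0.0802  0.18  ]
 [-0.0565 -0.078   0.18  ]]
0.188 left [[-0.0572  0.0598  0.188 ]
 [-0.0568  0.0644  0.188 ]] right [[-0.0576 -0.0775  0.188 ]
 [-0.0572 -0.0753  0.188 ]]
```

```bash
cat >> h.py <<'E'
TIP=.073
def flap(side,th0,zc,r=.070,x=.034,h=.0145,seg=7):
    # side +1 left, -1 right ; zc closed underside
    q=ori(YAW+np.pi/2)
    def tcp(th,rr=r,out=0.):
        y=.080-rr*np.cos(th)+(.004+out)*np.sin(th)+h; z=zc+rr*np.sin(th)+.004*np.cos(th)
        return c2w(np.array([x,side*y,z+TIP]))
    s=tcp(th0,out=.025); up=s.copy(); up[2]=max(.30,s[2]+.03)
    arm.movep(up,q); arm.line_to(s,velocity=.25); print('start',arm.read_tool_pos(),arm.read_ft_force())
    for th in np.linspace(th0,.0,seg+1)[1:]:
        arm.line_to(tcp(th),velocity=.18); print(round(th,2),arm.read_time(),np.round(arm.read_ft_force(),1))
    p=tcp(0.)
    for i in range(8):
        f=arm.read_ft_force()
        if f[2]>9: break
        p[2]-=.002; arm.line_to(p,velocity=.05); arm.pause(.05)
        print('press',np.round(p[2]-TIP,4),np.round(arm.read_tool_pos()[2]-TIP,4),np.round(arm.read_ft_force(),1))
E
python3 - <<'E'
from view import *
arm.move_gripper(0.); print(arm.read_time(),arm.read_opening(),arm.read_ft_force())
flap(+1,1.42,.070)
p=arm.read_tool_pos(); p[2]=.22; arm.line_to(p,velocity=.3)
print(arm.read_time())
cv2.imwrite('pics/scene2.png',snapshot('scene')); view('w4')
E
```

```text
4.1917 0.0018315993139533064 [-1.41265273  0.27292404 -0.02808291]
start [ 0.5556184  -0.01530148  0.2135573 ] [ 0.7148054  -0.34912079  0.01849275]
1.22 5.625 [0.8 0.6 0. ]
1.01 5.875 [0.5 0.3 0.4]
0.81 6.125 [ 0.4  0.8 -0.5]
0.61 6.375 [ 0.5 -0.1 -0.2]
0.41 6.625 [-0.3  0.4  0. ]
0.2 6.875 [ 0.3 -0.4  0.3]
0.0 7.125 [-0.1  0.   0.4]
press 0.072 0.0736 [-1.6  0.7  7.5]
press 0.07 0.0734 [-5.   1.3 18.9]
8.1333
```

View pics/scene2.png

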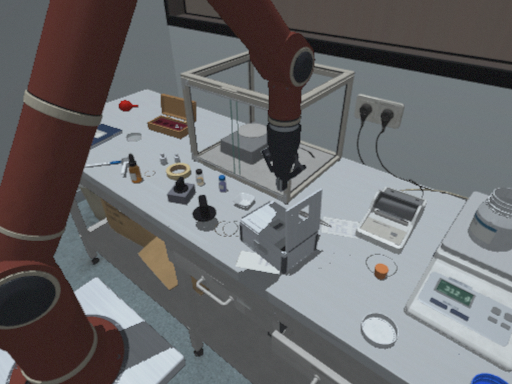

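View pics/w4.png

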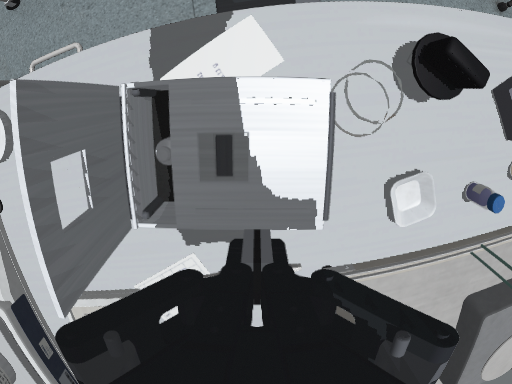

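Run:
```python
from view import *
p=arm.read_tool_pos(); p[2]=.30; arm.line_to(p,velocity=.3)
flap(-1,1.58,.074)
p=arm.read_tool_pos(); p[2]=.20; arm.line_to(p,velocity=.3)
print(arm.read_time())
arm.movep(c2w(np.array([0,0,.28])),ori(YAW+np.pi/2)); arm.pause(.1); 
cv2.imwrite('pics/scene3.png',snapshot('scene')); print(view('w5'))
print(arm.read_time())
a=cv2.imread("pics/w5.png")[80:250,145:360]
cv2.imwrite("pics/w5z.png",cv2.resize(a,None,fx=3.5,fy=3.5,interpolation=cv2.INTER_CUBIC))
```

```text
start [ 0.52219893 -0.24671254  0.21686223] [-0.30128067 -0.40204083  0.26201435]
1.35 10.1583 [-0.1 -0.6  0.1]
1.13 10.4083 [ 0.3 -0.4 -0.1]
0.9 10.6583 [-0.3 -0.2  0.8]
0.68 10.9083 [-0.  -1.  -0.3]
0.45 11.1583 [ 0.8 -1.1  0.4]
0.23 11.4083 [-0.1 -0.1 -0.2]
0.0 11.6583 [ 0.2 -0.6 -0. ]
press 0.076 0.0777 [-1.1 -0.2  7.4]
press 0.074 0.0774 [-5.4  0.4 18.3]
12.5833
(array([ 0.5047556 , -0.12085028,  0.27824726]), array([ 0.05085878,  0.706665  , -0.05069094,  0.70389516]))
13.2333
```

View pics/w5.png

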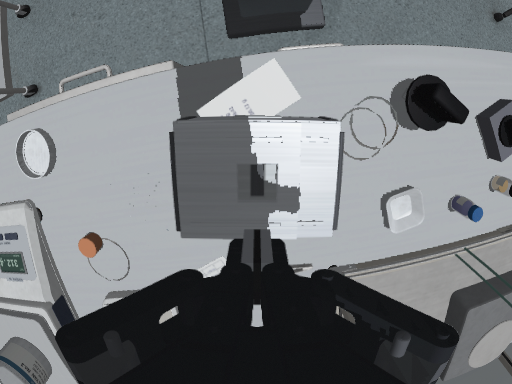

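View pics/w5z.png

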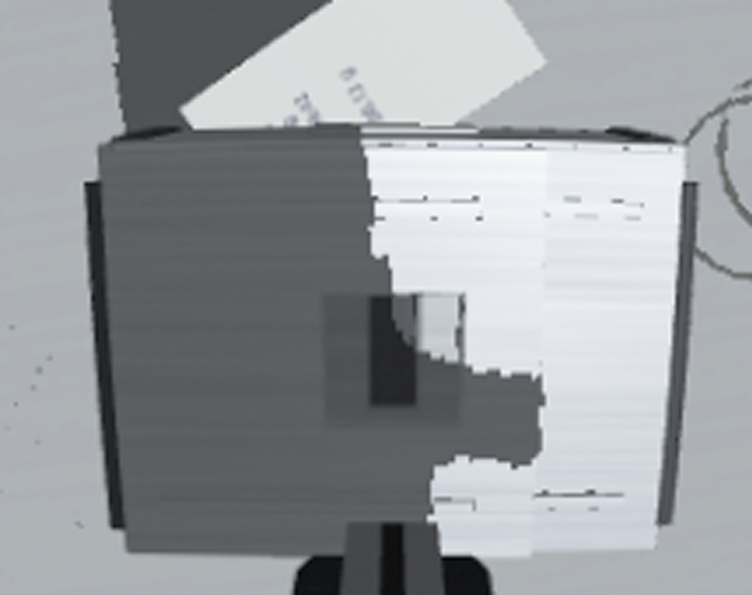

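Run:
```python
from view import *
np.set_printoptions(precision=4,suppress=True)
def L(n): d=np.load(f'pics/{n}.npz'); return d['p'],d['q']
z=lambda l:[(145+(u+.5)/3.5-.5,80+(v+.5)/3.5-.5) for u,v in l]
def rep(n,pts,zz):
    c=px2w('wrist',z(pts),zz,L('w5')); print(n,c.mean(0),'case',w2c(c.mean(0)))
    for i in range(4): d=c[(i+1)%4]-c[i]; print('  len',np.hypot(*d[:2]),'yaw',(np.arctan2(d[1],d[0])+.78)%(np.pi/2)-.78)
rep('key',[(370,297),(416,295),(416,405),(370,406)],.069)
rep('hole',[(323,295),(465,293),(461,426),(323,427)],.078)
rep('flap',[(100,143),(685,143),(655,548),(127,551)],.077)
```

```text
key [ 0.5048 -0.12    0.069 ] case [-0.0008  0.0004  0.069 ]
  len 0.01259535463903726 yaw -0.09993992415196584
  len 0.03154729178505346 yaw -0.13819585711523263
  len 0.01295259871089406 yaw -0.12169645728637968
  len 0.03128138867005969 yaw -0.1498547052497432
hole [ 0.5052 -0.1201  0.078 ] case [-0.0004  0.0004  0.078 ]
  len 0.037629077886047024 yaw -0.12990273880002579
  len 0.037167287012431896 yaw -0.1549913335100086
  len 0.037889843486898334 yaw -0.13685402473381192
  len 0.03691146865246747 yaw -0.16220800333093943
flap [ 0.5038 -0.1202  0.077 ] case [-0.0017  0.      0.077 ]
  len 0.15521017473344875 yaw -0.1442179156199257
  len 0.1170177325699309 yaw -0.14752712206132368
  len 0.15544377258217576 yaw -0.13816587873171948
  len 0.11795945636909151 yaw -0.14945691128696015
```

```bash
sed -i 's/^CASE=.*/CASE=np.array([.505,-.1202,0.]); YAW=-.143/' h.py
python3 - <<'E'
from view import *
q=ori(2.0)
arm.movep([.49,.236,.24],q); arm.move_gripper(.6); arm.pause(.1); print(arm.read_time(),view('w6'))
a=cv2.imread("pics/w6.png")[100:250,190:330]
a=cv2.convertScaleAbs(a,alpha=1.8,beta=20)
cv2.imwrite("pics/w6z.png",cv2.resize(a,None,fx=4,fy=4,interpolation=cv2.INTER_CUBIC))
E
```

```text
15.225 (array([0.48996475, 0.23602118, 0.23999651]), array([-0.15059877,  0.6908893 ,  0.15062785,  0.69087136]))
```

View pics/w6z.png

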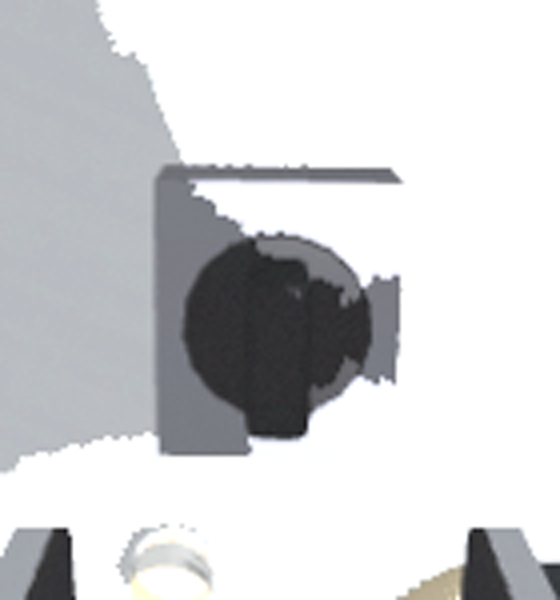

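View pics/w6.png

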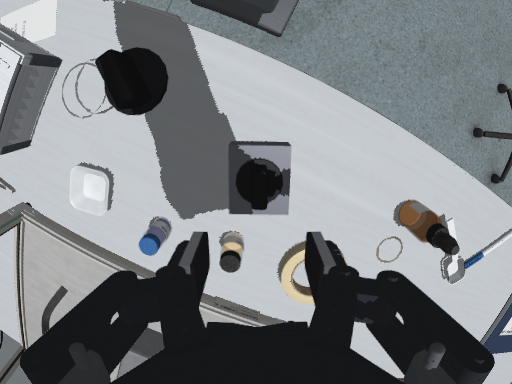

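Run:
```python
from view import *
np.set_printoptions(precision=4,suppress=True)
d=np.load('pics/w6.npz'); L=(d['p'],d['q'])
z=lambda l:[(190+(u+.5)/4-.5,100+(v+.5)/4-.5) for u,v in l]
print('flange LR',px2w('wrist',z([(183,328),(372,328)]),.035,L).mean(0))
print('flange NF',px2w('wrist',z([(277,233),(277,422)]),.035,L), )
w=px2w('wrist',z([(250,260),(306,262),(304,438),(250,436)]),.065,L); print('wing',w,w.mean(0),np.linalg.norm(w[1]-w[0]),np.linalg.norm(w[2]-w[1]))
e=[(np.arctan2(*(w[j]-w[i])[[1,0]])) for i,j in((0,3),(1,2))]; print(e)
s=px2w('wrist',z([(157,180),(402,182),(250,455),(160,453)]),.03,L); print('stand edge yaw',np.arctan2(*(s[3]-s[0])[[1,0]]),np.arctan2(*(s[1]-s[0])[[1,0]])-np.pi/2)
```

```text
flange LR [0.4902 0.2391 0.035 ]
flange NF [[0.4692 0.2293 0.035 ]
 [0.5119 0.2489 0.035 ]]
wing [[0.4718 0.224  0.065 ]
 [0.4673 0.2349 0.065 ]
 [0.5032 0.2512 0.065 ]
 [0.5077 0.2402 0.065 ]] [0.4875 0.2375 0.065 ] 0.011772024055705588 0.039390793865353886
[np.float64(0.42445461393467687), np.float64(0.4266590844524858)]
stand edge yaw 0.4148275174114804 0.4213551819754886
```

Run:
```python
from view import *
q=ori(1.995)
arm.line_to([.4893,.238,.16],velocity=.2,ori=q); arm.line_to([.4893,.238,.111],velocity=.1); print(arm.read_ft_force(),arm.read_tool_pos())
arm.move_gripper(0.,60); print('op',arm.read_opening(),arm.read_opening()*85,arm.read_ft_force(),arm.read_wrist_torque())
arm.pause(.1); arm.line_to([.4893,.238,.26],velocity=.2); arm.pause(.1)
print(arm.read_time(),arm.read_opening(),arm.read_ft_force(),view('w7'))
cv2.imwrite('pics/scene4.png',snapshot('scene'))
a=cv2.imread("pics/w7.png")[100:350,130:380]
a=cv2.convertScaleAbs(a,alpha=1.8,beta=30)
cv2.imwrite("pics/w7z.png",cv2.resize(a,None,fx=2.4,fy=2.4,interpolation=cv2.INTER_CUBIC))
```

```text
[0.28147252 0.68624597 0.1910992 ] [0.48972521 0.23828462 0.11160421]
op 0.1515713356110811 12.883563526941893 [-1.34739151  0.11508428  5.26346575] [-0.06746385  0.05150706  0.00711019]
17.9833 0.14932335075543987 [-0.05673567  0.25685608 -0.38932783] (array([0.48853653, 0.23748771, 0.25830134]), array([-0.14920728,  0.69253979,  0.1485022 ,  0.68998038]))
```

View pics/w7z.png

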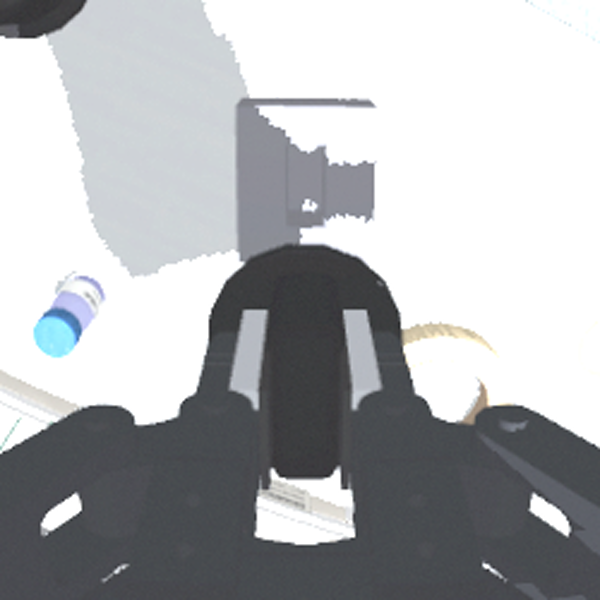

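View pics/scene4.png

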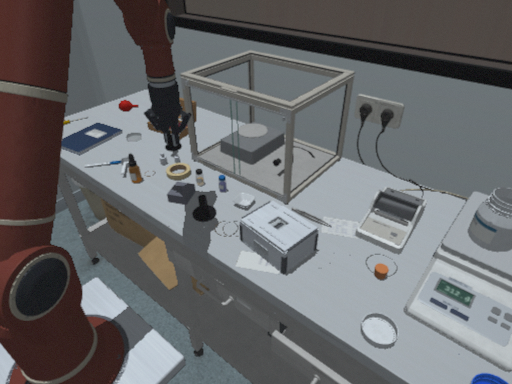

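Run:
```python
from view import *
np.set_printoptions(precision=4,suppress=True)
z=lambda u,v:(130+(u+.5)/2.4-.5,100+(v+.5)/2.4-.5)
ci=camera_info('wrist');T=ci['T_tool_cam']
for n,(u,v),xs in [('flange near',z(305,245),(.076,.081)),('wing near top',z(305,275),(.046,)),('wing far top',z(305,477),(.046,)),('flL',z(212,325),(.076,.081)),('flR',z(401,325),(.076,.081))]:
    x=(u-ci['cx'])/ci['fx'];y=(v-ci['cy'])/ci['fy'];r=np.hypot(x,y);d=T[:3,:3]@[np.sin(r)*x/r,np.sin(r)*y/r,np.cos(r)]
    for X in xs: print(n,X,T[:3,3]+d*(X-T[0,3])/d[0])
```

```text
flange near 0.076 [ 0.076   0.0004 -0.0228]
flange near 0.081 [ 0.081   0.0004 -0.0211]
wing near top 0.046 [ 0.046   0.0004 -0.0277]
wing far top 0.046 [0.046  0.0003 0.0162]
flL 0.076 [ 0.076  -0.0207 -0.0036]
flL 0.081 [ 0.081  -0.0214 -0.0012]
flR 0.076 [ 0.076   0.0222 -0.0035]
flR 0.081 [ 0.081   0.0229 -0.0011]
```

Run:
```python
from view import *
q=ori(YAW+np.pi/2)
arm.movep(c2w([0,0,.26]),q); arm.line_to(c2w([0,0,.195]),velocity=.2); arm.pause(.15)
print(arm.read_time(),w2c(arm.read_tool_pos()),Rn.from_quat(arm.read_eef_rot()).as_matrix().round(4),arm.read_ft_force())
view('w8'); cv2.imwrite('pics/scene5.png',snapshot('scene'))
a=cv2.imread("pics/scene5.png")[180:280,220:340]
cv2.imwrite("pics/scene5z.png",cv2.resize(a,None,fx=5,fy=5,interpolation=cv2.INTER_CUBIC))
print(np.round(arm.read_joint_positions(),2), np.round(arm.ik(c2w([0,0,.157]),ori(YAW+np.pi/2-1.75)),2))
```

```text
20.05 [0.00110106 0.00037543 0.19649795] [[ 3.400e-03  1.418e-01  9.899e-01]
 [-5.000e-04  9.899e-01 -1.418e-01]
 [-1.000e+00 -0.000e+00  3.500e-03]] [-0.31452274 -0.19250526 -0.5165441 ]
[ 0.24  0.56 -0.07  1.92  0.06  0.66  1.56] [-0.07  0.65  0.41  1.96 -0.43  0.61  0.29]
```

View pics/w8.png

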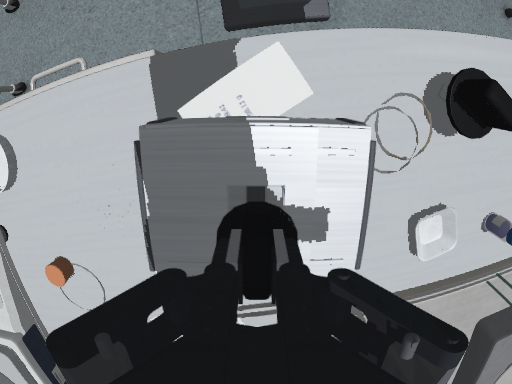

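View pics/scene5z.png

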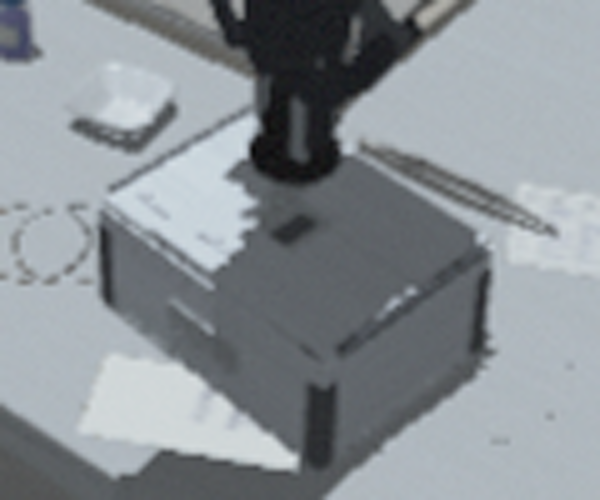

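Run:
```python
from view import *
for n,z in(('key',.069),('hole',.078),('bottom',.09),('flange',.119)):
    p=proj('scene',c2w([0,0,z]))[0]; print(n,p,(p-[220,180])*5)
a=cv2.imread("pics/scene4.png")[120:165,150:200]
cv2.imwrite("pics/s4z.png",cv2.resize(cv2.convertScaleAbs(a,alpha=1.6,beta=30),None,fx=10,fy=10,interpolation=cv2.INTER_CUBIC))
```

```text
key [277.51611975 224.60945718] [287.58059875 223.04728588]
hole [277.6073708  221.90841397] [288.03685398 209.54206983]
bottom [277.73079223 218.25512299] [288.65396115 191.27561495]
flange [278.03762317 209.17288606] [290.18811586 145.86443028]
```

View pics/s4z.png

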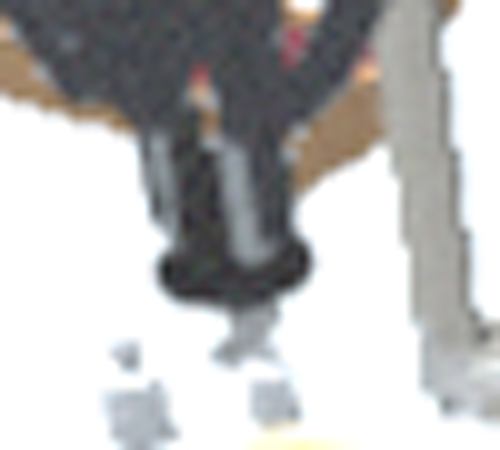

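```bash
cat >> h.py <<'E'
def avg(f,n=8): return np.mean([f() for _ in range(n)],0)
E
python3 - <<'E'
from view import *
np.set_printoptions(precision=4,suppress=True)
print(arm.read_time(),w2c(avg(arm.read_tool_pos)),avg(arm.read_ft_force),avg(arm.read_wrist_torque),arm.read_time())
for z in (.183,.177,.173,.171,.169):
    arm.line_to(c2w([0,0,z]),velocity=.06); arm.pause(.05)
    f=avg(arm.read_ft_force,4); print(z,w2c(avg(arm.read_tool_pos,4)),f)
    if np.abs(f).max()>6: break
print(arm.read_time(),avg(arm.read_wrist_torque))
E
```

```text
20.15 [0.0007 0.0001 0.1963] [-0.9593 -0.4811 -1.658 ] [ 0.0119  0.0025 -0.0387] 20.15
0.183 [-0.0002 -0.      0.1827] [-0.3361  0.3818 -0.4256]
0.177 [-0.0001  0.      0.1768] [-0.1958 -0.0559 -0.6428]
0.173 [-0.      0.      0.1729] [-0.6805 -0.6334 -0.9598]
0.171 [ 0.    -0.     0.171] [-0.7054  0.1312 -0.8644]
0.169 [-0.0001 -0.      0.1689] [-0.4587  0.7022 -1.0105]
21.75 [-0.0517 -0.0187 -0.0125]
```

Run:
```python
from view import *
np.set_printoptions(precision=4,suppress=True)
for z in (.166,.164,.162,.161,.160,.159,.158,.157):
    arm.line_to(c2w([0,0,z]),velocity=.05); arm.pause(.05)
    f=avg(arm.read_ft_force,4); print(z,w2c(avg(arm.read_tool_pos,4)),f)
    if f[2]>13: break
print(arm.read_time(),avg(arm.read_wrist_torque),arm.read_opening())
cv2.imwrite('pics/scene6.png',snapshot('scene'))
a=cv2.imread("pics/scene6.png")[180:280,220:340]
cv2.imwrite("pics/scene6z.png",cv2.resize(a,None,fx=5,fy=5,interpolation=cv2.INTER_CUBIC))
```

```text
0.166 [ 0.0002 -0.      0.1662] [ 0.2979 -0.0757  2.1489]
0.164 [ 0.0002 -0.      0.1642] [ 0.1311 -0.2859  2.372 ]
0.162 [ 0.0002 -0.      0.1621] [ 0.4463 -0.4138  2.5038]
0.161 [ 0.0002 -0.      0.1611] [0.6879 0.1393 3.7135]
0.16 [ 0.0002 -0.      0.1601] [0.7268 0.3211 4.579 ]
0.159 [ 0.0002 -0.      0.1597] [-0.7028 -0.3978  8.0901]
0.158 [0.0002 0.     0.1596] [-2.1525  1.3403 15.1719]
23.85 [ 0.0264  0.4319 -0.0194] 0.14969496669958063
```

View pics/scene6z.png

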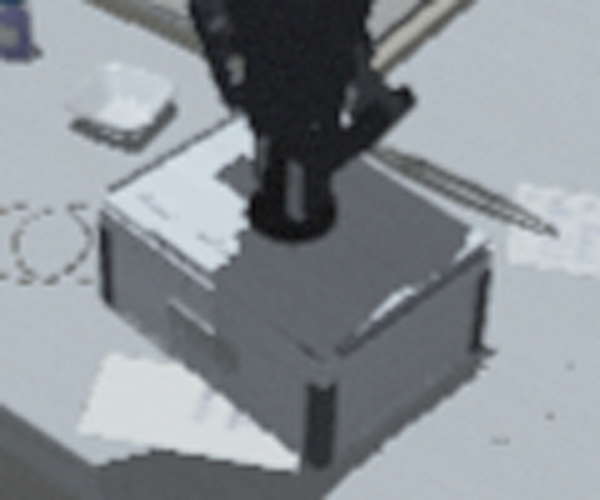

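```bash
cat > rot.py <<'E'
from view import *
import sys
np.set_printoptions(precision=3,suppress=True)
def yaw():
    M=Rn.from_quat(avg(arm.read_eef_rot,4)).as_matrix(); return np.arctan2(M[1,1],M[0,1])
def rot(angs,zcmd,lim=.35):
    for t in angs:
        arm.movep(c2w([0,0,zcmd]),ori(YAW+np.pi/2-t)); arm.pause(.03)
        f=avg(arm.read_ft_force,4); m=avg(arm.read_wrist_torque,4); p=w2c(avg(arm.read_tool_pos,4))
        print(round(t,3),'turned',round(YAW+np.pi/2-yaw(),3),'p',p,'f',f,'m',m,round(arm.read_time(),2))
        if abs(m[2])>lim or np.abs(f).max()>30: print('limit'); break
E
python3 - <<'E'
from rot import *
rot([.1,.2,.35,.5],.1585)
E
```

```text
0.1 turned 0.101 p [0.   0.   0.16] f [-1.27  -0.205 11.267] m [ 0.052  0.259 -0.068] 24.18
0.2 turned 0.201 p [0.   0.   0.16] f [-0.56   0.828 12.487] m [ 0.026  0.244 -0.104] 24.47
0.35 turned 0.35 p [0.001 0.    0.16 ] f [-0.579 -0.055 11.329] m [ 0.035  0.148 -0.085] 24.75
0.5 turned 0.501 p [ 0.001 -0.     0.16 ] f [-1.174  0.289 11.165] m [ 0.005  0.156 -0.039] 25.03
```

Run:
```python
from rot import *
rot([.65,.8,.95,1.1,1.25,1.4,1.5,1.56,1.6,1.64],.1585)
```

```text
0.65 turned 0.651 p [ 0.001 -0.     0.16 ] f [-0.374  0.783 11.655] m [-0.063  0.121 -0.021] 25.32
0.8 turned 0.801 p [ 0.001 -0.     0.16 ] f [-0.114 -0.381 11.045] m [-0.128  0.159 -0.001] 25.6
0.95 turned 0.951 p [ 0.001 -0.     0.16 ] f [-0.421 -0.553 11.1  ] m [-0.053  0.164 -0.012] 25.88
1.1 turned 1.101 p [ 0.001 -0.     0.16 ] f [-0.385 -0.352 10.891] m [-0.112  0.202 -0.05 ] 26.17
1.25 turned 1.25 p [ 0.001 -0.     0.16 ] f [-0.494  0.183 10.751] m [-0.04   0.146 -0.032] 26.45
1.4 turned 1.4 p [ 0.001 -0.     0.16 ] f [-0.376 -0.185 12.113] m [-0.121  0.186 -0.012] 26.73
1.5 turned 1.5 p [ 0.001 -0.     0.16 ] f [-0.639  0.71  10.424] m [-0.091  0.187 -0.004] 27.02
1.56 turned 1.56 p [ 0.001 -0.     0.16 ] f [-0.951 -0.268 11.014] m [-0.048  0.145  0.044] 27.3
1.6 turned 1.6 p [ 0.001 -0.     0.16 ] f [-0.9   -0.806 10.371] m [-0.091  0.188  0.035] 27.58
1.64 turned 1.64 p [ 0.001 -0.     0.16 ] f [-0.921  0.585 11.678] m [-0.037  0.142  0.003] 27.87
```

Run:
```python
from rot import *
print(arm.read_opening())
rot([1.67,1.70,1.73,1.76,1.80],.1585,.3)
print(arm.read_opening())
view('w9'); cv2.imwrite('pics/scene7.png',snapshot('scene'))
a=cv2.imread("pics/w9.png")[100:350,130:380]
a=cv2.convertScaleAbs(a,alpha=1.8,beta=30)
cv2.imwrite("pics/w9z.png",cv2.resize(a,None,fx=2.4,fy=2.4,interpolation=cv2.INTER_CUBIC))
```

```text
0.14909477582308256
1.67 turned 1.67 p [ 0.001 -0.001  0.16 ] f [-0.38  -0.252 11.587] m [-0.075  0.207  0.115] 28.15
1.7 turned 1.7 p [ 0.001 -0.001  0.16 ] f [-0.178  0.049 11.454] m [-0.076  0.114  0.03 ] 28.43
1.73 turned 1.73 p [ 0.001 -0.001  0.16 ] f [ 0.46   0.256 10.904] m [-0.076  0.188  0.031] 28.72
1.76 turned 1.76 p [ 0.001 -0.001  0.16 ] f [ 0.039 -0.478 11.19 ] m [-0.056  0.157  0.029] 29.0
1.8 turned 1.8 p [ 0.001 -0.001  0.16 ] f [-0.021 -0.303 10.48 ] m [-0.098 -0.002  0.059] 29.28
0.14785328014767718
```

View pics/w9z.png

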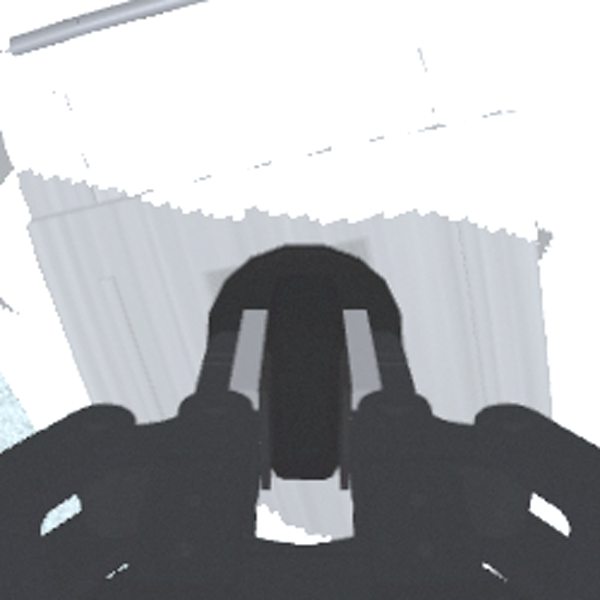

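Run:
```python
from rot import *
def M(n=60):
    a=np.array([arm.read_wrist_torque() for _ in range(n)]); f=avg(arm.read_ft_force,n)
    print('yaw',round(YAW+np.pi/2-yaw(),3),'m',a.mean(0),a.std(0),'f',f,'eff',avg(arm.read_effort,20),arm.read_opening(),arm.read_time())
M(); arm.pause(.2); M()
for t in (1.6,1.4): arm.movep(c2w([0,0,.1585]),ori(YAW+np.pi/2-t)); arm.pause(.1); M()
```

```text
yaw 1.8 m [-0.119  0.118  0.087] [0. 0. 0.] f [-1.107 -0.206 11.692] eff [ -0.09  -34.199   3.962  -7.974  -0.176  -0.016  -0.091] 0.1524499117977655 29.3833
yaw 1.8 m [-0.087  0.081  0.162] [0. 0. 0.] f [-0.361 -0.387 11.521] eff [ -0.088 -34.179   3.953  -7.982  -0.175  -0.02   -0.089] 0.15081892518013373 29.5833
yaw 1.6 m [-0.157  0.135  0.131] [0. 0. 0.] f [ 0.695 -0.254 11.54 ] eff [  0.026 -34.19    3.487  -8.075  -0.209  -0.053  -0.131] 0.15046468957650608 29.95
yaw 1.4 m [-0.125  0.098  0.119] [0. 0. 0.] f [ 0.15  -0.695 10.632] eff [  0.03  -34.242   3.011  -8.139  -0.197  -0.062  -0.122] 0.1524424492443573 30.3167
```

Run:
```python
import cv2,numpy as np
a=cv2.imread('pics/w7.png').astype(int);b=cv2.imread('pics/w9.png').astype(int)
f=lambda a:cv2.resize(cv2.convertScaleAbs(a[190:310,210:305].astype(np.uint8),alpha=3,beta=0),None,fx=4,fy=4,interpolation=cv2.INTER_CUBIC)
cv2.imwrite('pics/cmp79.png',np.hstack([f(a),f(b)]))
```

```text
(no output)
```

View pics/cmp79.png

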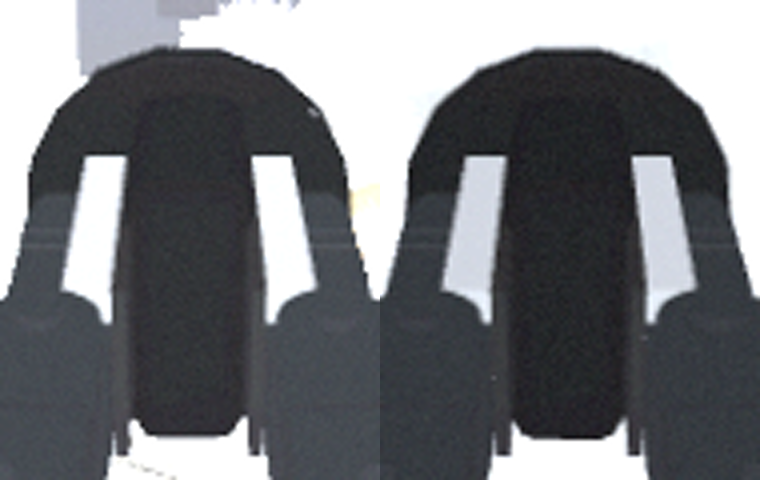

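```bash
cat >> rot.py <<'E'
def tavg(n=12,dt=.012):
    A=[]
    for _ in range(n):
        arm.pause(dt); A.append(np.r_[arm.read_wrist_torque(),arm.read_effort()[6],arm.read_ft_force(),arm.read_tool_pos()[2]])
    A=np.array(A); return A.mean(0),A.std(0)/np.sqrt(n)
def step(t,z=.1585):
    arm.movep(c2w([0,0,z]),ori(YAW+np.pi/2-t)); m,s=tavg()
    print(round(t,2),'yaw',round(YAW+np.pi/2-yaw(),3),'Mz',m[2],'+-',s[2],'j7',m[3],'f',m[4:7],'z',round(m[7],4),round(arm.read_time(),2)); return m
E
python3 - <<'E'
from rot import *
m,s=tavg(); print(m,s)
for t in (1.5,1.65,1.75,1.85): step(t)
E
```

```text
[-0.104  0.123  0.115 -0.123 -0.066 -0.517 10.86   0.16 ] [0.01  0.007 0.008 0.    0.168 0.132 0.156 0.   ]
1.5 yaw 1.5 Mz 0.007765140849244061 +- 0.007591254808854646 j7 -0.026530970499152318 f [-0.306 -0.277 10.889] z 0.1597 30.77
1.65 yaw 1.65 Mz 0.012386701258365218 +- 0.009601200350617617 j7 -0.03561037403414957 f [-0.12  -0.298 10.953] z 0.1597 31.12
1.75 yaw 1.75 Mz 0.036329655292739384 +- 0.011682417375296015 j7 -0.03773159216507338 f [-0.371 -0.391 11.016] z 0.1597 31.47
1.85 yaw 1.85 Mz 0.029092601874349987 +- 0.0061086182969584905 j7 -0.044846899691037834 f [-0.396 -0.195 11.238] z 0.1597 31.82
```

Run:
```python
from rot import *
m,s=tavg(); print(m[2:4],s[2:4])
for t in (1.95,2.05): step(t)
```

```text
[ 0.033 -0.036] [0.006 0.   ]
1.95 yaw 1.95 Mz 0.08775281492149084 +- 0.010564667276229038 j7 -0.09377206151839346 f [-0.047 -0.554 11.128] z 0.1597 32.27
2.05 yaw 2.048 Mz 0.3899011899298874 +- 0.008795606060985138 j7 -0.4023489006794989 f [-0.233 -0.557 10.692] z 0.1597 32.62
```

Run:
```python
from rot import *
view('w10'); cv2.imwrite('pics/scene8.png',snapshot('scene'))
a=cv2.imread('pics/w7.png');b=cv2.imread('pics/w10.png')
f=lambda a:cv2.resize(cv2.convertScaleAbs(a[190:310,210:305],alpha=3,beta=0),None,fx=4,fy=4,interpolation=cv2.INTER_CUBIC)
cv2.imwrite('pics/cmp710.png',np.hstack([f(a),f(b)]))
a=cv2.imread("pics/scene8.png")[130:280,200:350]
cv2.imwrite("pics/scene8z.png",cv2.resize(a,None,fx=4,fy=4,interpolation=cv2.INTER_CUBIC))
m,s=tavg(); print(m,arm.read_opening(),YAW+np.pi/2-yaw(),arm.read_joint_positions())
```

```text
[-0.137  0.134  0.387 -0.397 -0.236 -0.43  11.251  0.16 ] 0.15293234348555412 2.047987813570308 [-0.147  0.671  0.527  1.964 -0.544  0.646  0.109]
```

View pics/cmp710.png

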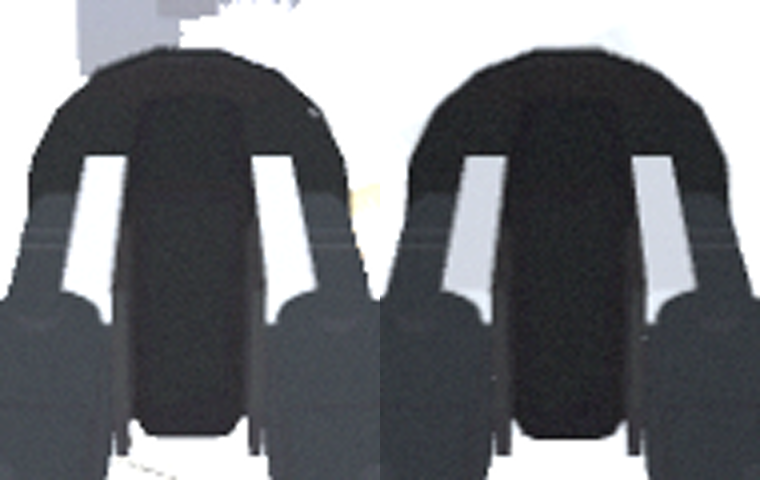

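View pics/scene8z.png

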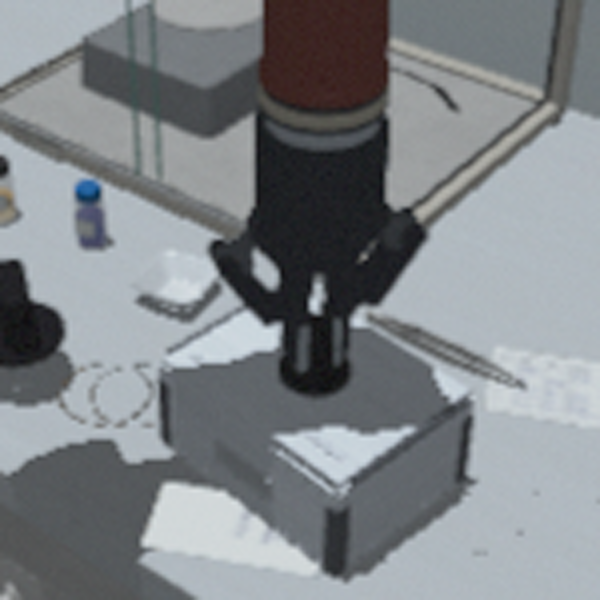

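View pics/w10.png

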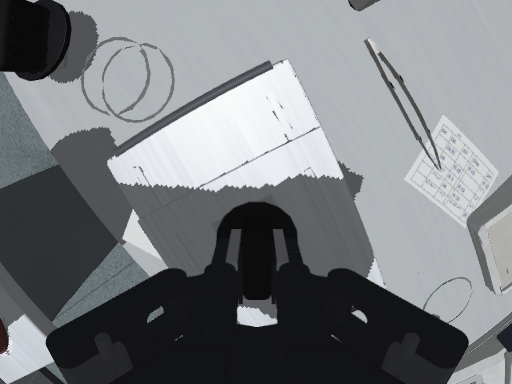

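Run:
```python
from rot import *
from station import ticket
arm.pause(.4); m,s=tavg(); print(m,arm.read_opening(),YAW+np.pi/2-yaw(),arm.read_time())
ticket.finish_job(); print(arm.read_time())
```

```text
[-0.134  0.141  0.402 -0.398 -0.484 -0.317 11.261  0.16 ] 0.15519487060038864 2.048009164282718 33.3167
the job is handed in; nothing more can be done
the job is handed in; nothing more can be done
```

I closed the left flap and then the right, pushed the plug in until its flange met the flap, and turned it clockwise to a stop. I handed the job in at about 33 s with the gripper still holding the plug. One check disagreed: the stop came later than the task describes.

- **Flaps:** I pressed each one flat with about 18 N. The left flap bottomed at 73.5 mm (should be 74) and the right at 77.5 mm (should be 78). The pictures show both flat.
- **Push:** The spring force built up from about 2 N to 5 N, then turned hard when the flange met the flap. That puts the plug's origin about 54 to 55 mm above the bench. At hand-in the hand was still pushing with 11 N, which is more than the spring's 6 N.
- **Turn:** There was a clear stop. The torque rose from about 0.09 to 0.39 N m and held steady for the last half second or so. In the wrist image the wing had not slipped between the pads.
- **What disagreed:** The stop came with the hand turned about 1.95 to 2.05 rad, where I expected about 1.70 (1.62 plus 0.08 of play). I think the play between the cross-bar and the rotor's ribs is larger than stated, because the torque rose like the return spring's all the way to the stop. I could not see the rotor to confirm it.
- **Other checks:** Nothing else on the bench was touched, as far as the pictures and force readings show. The highest force I read was about 19 N.

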